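# Shut the chilled cheese well and set its thermostat

### The job

The counter-top cheese well has just been restocked and is still turned down from cleaning. Slide its clear cover fully shut and turn the thermostat knob up, clockwise, until its white pointer stands at the green mark on the dial. Leave the cheeses and the other things standing about where they are.

Things in the scene. Friction and masses are not known exactly. Their poses are not given: they have to be found in the camera images.
- well: Steel counter-top chilled well, fixed, 740 mm long (its y), 340 deep (x), 210 high. Origin: centre of its underside; x away from its louvred front, z up. At its -y end a 220 mm long machine compartment with a flat deck 210 mm up carries the dial. The rest is an open-topped cold box: floor 60 mm up, walls with track lips 207 mm up; a fixed glass pane roofs its +y half, the sliding cover the other
- cover (a joint): Sliding clear cover, 300 x 274 mm glass pane with aluminium ends, 1.1 kg, underside 198 mm above the table: how far it stands open, m. 0 = fully shut, against the machine compartment; 0.225 = fully open. Opens along the well's +y over the fixed pane, shuts along -y; stops at both ends, friction about 2.5 N, stays where it is left
- cover_handle (a point): Centre of the grip bar of the cover's black handle: bar 100 mm long along the well's x, 12 mm wide (y), 12 mm high, top 36 mm above the glass, free underneath for 24 mm but for a 12 mm post at each end. The point is 232 mm above the table, at x 0, y -125 mm of the well when shut, and moves with the cover
- thermostat (a joint): Knob angle, rad. 0 = lowest (pointer at the thick black tick, 150 degrees counter-clockwise from the well's x seen from above); grows as the knob turns clockwise seen from above, stop at 5.24. The green mark is at 4.40; black ticks every 30 degrees. It starts 3.1 to 4.3 rad short of the mark, so it is let go and taken again on the way. Friction 0.06 N m; stays where it is left
- knob_top (a point): Centre of the top face of the black round fluted knob, on its upright axis, 248 mm above the table, at x -85, y -265 mm of the well. The grip is a cylinder 42 mm across and 30 mm high, to be taken at any angle, on a turning skirt 64 mm across and 6 mm high; below it the pale dial face, 150 mm across and 2 mm thick, on the deck. Its x axis points along the white pointer
- pointer_tip (a point): Outer end of the white pointer line, on the rim of the knob's skirt, 32 mm from the turning axis; it turns with the knob
- keep_mark (a point): Middle of the green mark on the dial face, 60 mm from the knob's axis; a stripe 10 mm wide and 28 mm long, pointing at the axis. The pointer is right when it points at this
- wedge: Bystander: yellow cheese wedge 115 mm long, 85 mm wide, 70 mm high, lying on the floor of the cold box. Origin: middle of its underside
- tomme: Bystander: small round grey-rinded cheese, 110 mm in diameter, 48 mm high, on the floor of the cold box. Origin: centre of its underside
- jar: Bystander: small amber jar, 52 mm in diameter, 50 mm high, standing on the deck of the machine compartment, 140 to 175 mm behind the knob (the well's +x side). Origin: centre of its underside
- trier: Bystander: cheese trier (T-shaped sampling iron, 158 mm long, wooden cross handle 92 mm, 22 mm high) lying on the table in front of the well. Origin: under the middle of its handle; the iron runs along its x
- brush: Bystander: wooden rind brush, 55 x 150 x 43 mm, lying on the table in front of the well. Origin: centre of its underside
- mug: Bystander: blue mug, 82 mm in diameter, 85 mm high, on the table at the robot's left. Origin: centre of its underside
- bottle: Bystander: amber bottle, 62 mm in diameter, 150 mm high, on the table at the robot's right. Origin: centre of its underside

How it is judged:
At the end, for the whole second after the job is handed in: The cover is shut to within 8 mm, the thermostat's pointer is within 0.14 rad (8 degrees) of the green mark (joint 4.40), and both are at rest (value of joint cover below 0.008 m and value of joint thermostat between 4.26 and 4.54 rad and velocity of joint thermostat between -0.05 and 0.05 rad/s and velocity of joint cover between -0.01 and 0.01 m/s); the robot touches nothing.
It fails at once if a bystander is shifted by more than 40 mm or knocked over (distance of any of wedge, tomme, jar, trier, brush, mug, bottle from where it was at the start of the episode above 0.04 m or angle between any of jar, mug, bottle, wedge, tomme's own z axis and vertical above 0.6 rad).
It also fails if it takes over 72 s, if anything falls off the work surface, if the arm or the gripper's body presses on something with over 40 N, if the wrist force passes 120 N, or if a joint passes its speed limit or range.

### The arm

A 6-joint arm with a two-finger parallel gripper is mounted at the origin on the work surface. World frame = base frame: x ahead of the robot, y to its left, z up, the work surface at z = 0. Lengths are in m, angles in rad, forces in N, time in s.
With the tool pointing down it reaches from about 0.375 to 0.9 m from the base axis. Payload 3.1 kg.
Tool frame: the origin (TCP) lies between the finger pads; the fingertips stand 25 mm ahead of it and the grasp point (between the pads) lies 6 mm ahead of it; y points along the fingers, x is the direction in which the jaws open and shut, and the axes are right-handed (so a half turn about y gives the same grasp; the last joint's range is limited). The gripper opens to 87 mm and grips with 3 to 60 N. Pads are 19 mm wide; open, the fingers measure 117 mm over their backs; the gripper's body (75 mm by 190 mm) begins 51 mm behind the grasp point.
Start: joints at [-1.363, 0.527, 1.433, -0, 1.181, -0.178], TCP at [0.236, -0.579, 0.248] pointing down, gripper open.
Joint ranges: [-3.08, 3.08], [-0.75, 2.2], [0.22, 2.44], [-1.43, 4.57], [0, 2.65], [-2.85, 2.85]. Speed limits (rad/s): [2.79, 2.79, 3.14, 3.14, 3.14, 3.14].

### API

Orientations are given as a unit quaternion [x, y, z, w].
In Python, from rig import robot gives the robot as it stands.
- The arm moves only by the tool carry_out, never from a script. Its argument "moves" is a list of rows, each a list of 7 numbers: the opening, from 0 (shut) to 1 (fully open), then the shift along the tool's x, y, z in cm, then the turn, a rotation vector about the tool's x, y, z in rad. In form: [[grip, x, y, z, rx, ry, rz], ...]. A call has 1 to 20 rows; each row is the pose to reach, as a shift and turn from the pose commanded when the call began, along the tool's axes at that moment; what a row does not reach only later rows make up. A row lasts 1/10 s, in which the tool goes at most 50 mm and 8.59 degrees, less where a joint would pass 70% of its speed; a pose out of reach is approached as far as the arm can. A call with a gripper value outside its range is refused whole. The fingers move at their own pace and stop on an object; "force" is the grip in N (left out, the last holds). Time passes only in rows, so rows that repeat a pose let the fingers close. It gives the time, the measured TCP pose, the force and the opening at its end, in the units of the state.
- robot.get_obs(): the state, without advancing time (a new reading comes with each control period).
- robot.camera(name): name is "scene" or "top"; returns the picture (384x512x3 uint8, red, green, blue); there is no depth.
- robot.camera_params(name): a dict with "fx", "fy", "cx", "cy" (pixels), "extrinsics" (4x4, takes a point from camera to world coordinates). Camera axes: x right, y down, z forward; pixel columns grow to the right and rows downward; lengths in m; the calibration is good to about 2 mm. A picture is of the moment at which its call begins. camera_params takes no time and is no camera call.
- robot.hand_in(): hands the job in, once; it reports no verdict.
The state is a dict: "time": time; "q": joint angles; "joint_velocities": joint speeds; "joint_torque": joint torques, N m; "position": TCP position; "tool_rot": TCP orientation; "ft_force": force on the tool from outside, world axes, zero at the start; "moment": the same for the moment, N m; "grip_width": finger opening in m.
Only numpy, scipy, OpenCV 4.12 (cv2) and the standard library are available. Lean on these libraries where they do the work, as an engineer would, in place of code of your own. Each camera call takes 0.05 s, during which the arm holds its last target.

## Working session

There is one attempt and no reset: what is moved stays moved. The work goes in short steps, Python scripts to look and compute and a tool call to move; the robot and the scene stay as the last step left them, time stands still between calls to the robot, and variables do not carry over. Pictures are saved under pics/ and viewed, and the job is handed in when it is done.

Besides the shell and the picture viewer there is one more tool, called after "Emit:" by a JSON object that holds its "name" and its "arguments", one argument or row to a line. carry_out: Moves the arm, as the interface text tells. Its arguments: {"type":"object","properties":{"moves":{"type":"array"},"force":{"type":"number"}},"required":["moves"]}

```bash
mkdir -p pics; ls; python3 - <<'E'
from rig import robot
import cv2,json,numpy as np
np.set_printoptions(precision=4,suppress=True)
for n in("scene","top"):
    im=robot.camera(n); cv2.imwrite(f"pics/{n}0.png",im[:,:,::-1]); np.save(f"{n}0.npy",im)
    p=robot.camera_params(n); print(n,p["fx"],p["fy"],p["cx"],p["cy"]);print(p["extrinsics"])
o=robot.get_obs(); print(o)
E
```

```text
pics
scene 430.99531980109276 430.99531980109276 254.23858599051144 191.09845613362538
[[-0.7832  0.5471 -0.2954  0.9879]
 [ 0.6217  0.6984 -0.3547  0.5795]
 [ 0.0122 -0.4615 -0.8871  1.6137]
 [ 0.      0.      0.      1.    ]]
top 390.65907847727715 390.65907847727715 248.88147269579366 190.34074149503317
[[ 0.0049 -0.9837  0.1799  0.2546]
 [-0.9999 -0.007  -0.0113  0.0041]
 [ 0.0124 -0.1799 -0.9836  1.4717]
 [ 0.      0.      0.      1.    ]]
{'time': 0.1, 'q': array([-1.3625,  0.5284,  1.4337, -0.    ,  1.1814, -0.1785]), 'joint_velocities': array([ 0.0003, -0.0023, -0.0017, -0.0018, -0.0002,  0.0004]), 'joint_torque': array([ -0.0003, -44.0985, -17.7152,   0.0633,   0.0534,  -0.    ]), 'position': array([ 0.2357, -0.5782,  0.2467]), 'tool_rot': array([-0.5863,  0.3951, -0.3941,  0.5872]), 'ft_force': array([ 0.4982, -0.2899,  0.7584]), 'moment': array([-0.0033, -0.0157, -0.0276]), 'grip_width': 0.08698935135025405}
```

View pictures.

View pics/scene0.png

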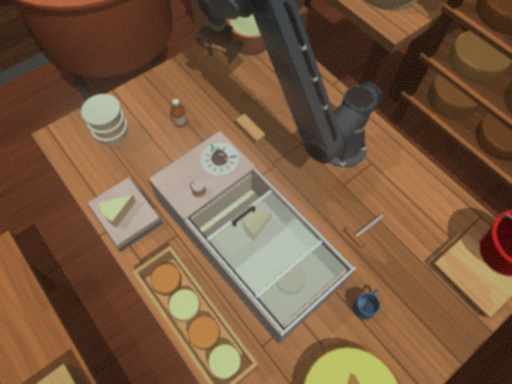

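View pics/top0.png

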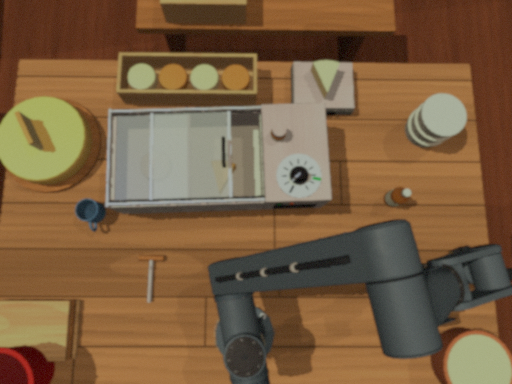

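```bash
python3 - <<'E'
import cv2,numpy as np
t=np.load("top0.npy")[:,:,::-1]; s=np.load("scene0.npy")[:,:,::-1]
cv2.imwrite("pics/t_dial.png",cv2.resize(t[140:220,200:340],None,fx=5.5,fy=5.5,interpolation=cv2.INTER_CUBIC))
cv2.imwrite("pics/s_dial.png",cv2.resize(s[130:240,150:290],None,fx=5.4,fy=5.4,interpolation=cv2.INTER_CUBIC))
E
```

```text
(no output)
```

View pics/t_dial.png

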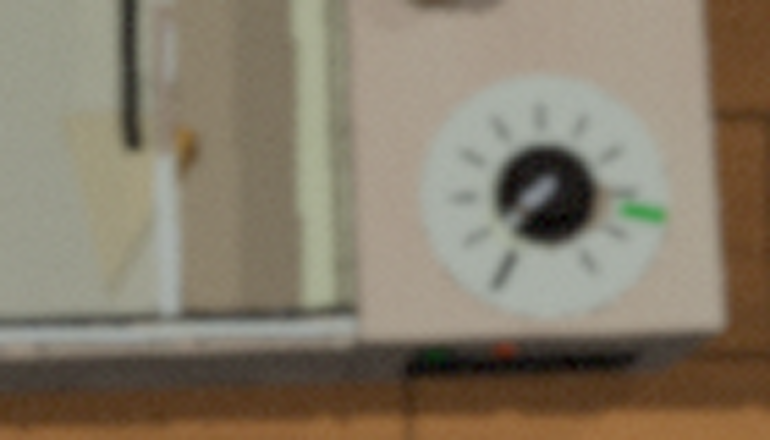

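View pics/s_dial.png

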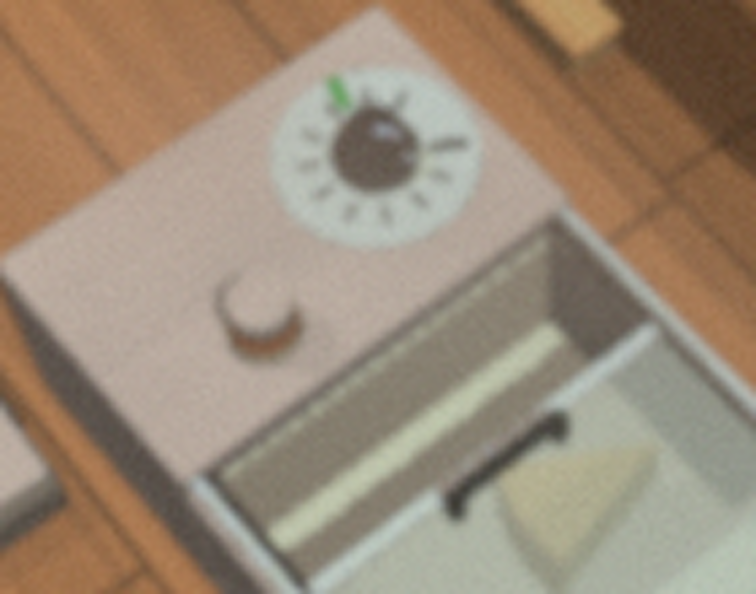

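```bash
cat > h.py <<'E'
import cv2,numpy as np
from rig import robot
np.set_printoptions(precision=4,suppress=True)
P={n:robot.camera_params(n) for n in("scene","top")}
def ray(n,u,v):
    p=P[n];E=np.array(p["extrinsics"]);d=E[:3,:3]@[(u-p["cx"])/p["fx"],(v-p["cy"])/p["fy"],1.];return E[:3,3],d
def onz(n,uv,z):
    o,d=ray(n,*uv);return o+d*(z-o[2])/d[2]
def proj(n,X):
    p=P[n];E=np.array(p["extrinsics"]);c=E[:3,:3].T@(np.asarray(X)-E[:3,3]);return np.array([p["fx"]*c[0]/c[2]+p["cx"],p["fy"]*c[1]/c[2]+p["cy"]])
def hsv(im): return cv2.cvtColor(np.ascontiguousarray(im),cv2.COLOR_RGB2HSV)
def comps(m,mn=3):
    n,l,st,c=cv2.connectedComponentsWithStats(m.astype(np.uint8));return [(st[i],c[i],l==i) for i in range(1,n) if st[i][4]>=mn]
E
python3 - <<'E'
from h import *
for n,(y0,y1,x0,x1),hb in(("top",(150,205,270,332),(125,180,215,232)),("scene",(138,180,195,242),(198,232,225,262))):
    im=np.load(f"{n}0.npy");H=hsv(im)
    g=(H[...,0]>45)&(H[...,0]<75)&(H[...,1]>120)&(H[...,2]>90)
    gm=np.zeros_like(g);gm[y0:y1,x0:x1]=g[y0:y1,x0:x1]
    for st,c,_ in comps(gm): print(n,"green",st,c,onz(n,c,.212))
    # dial: pale greenish (g>=r)
    i=im.astype(int); d=(i[...,1]>=i[...,0]-2)&(i[...,1]>140); dm=np.zeros_like(g);dm[y0:y1,x0:x1]=d[y0:y1,x0:x1]
    cs,_=cv2.findContours(dm.astype(np.uint8),cv2.RETR_EXTERNAL,cv2.CHAIN_APPROX_NONE)
    c=max(cs,key=cv2.contourArea);hull=cv2.convexHull(c)[:,0].astype(float)
    W=np.array([onz(n,p,.212)[:2] for p in hull]);(e,ax,a)=cv2.fitEllipse(W.astype(np.float32)*1000);print(n,"dial",e,ax)
    k=(i.max(2)<75); km=np.zeros_like(g);km[y0:y1,x0:x1]=k[y0:y1,x0:x1]
    for st,c,_ in comps(km,30): print(n,"knob",st,c,onz(n,c,.23))
    km=np.zeros_like(g);a,b,c_,d_=hb;km[a:b,c_:d_]=(i.max(2)<85)[a:b,c_:d_]
    for st,c,m in comps(km,10):
        ys,xs=np.nonzero(m);pts=np.c_[xs,ys].astype(float);vx=np.linalg.svd(pts-pts.mean(0))[2][0];t=(pts-pts.mean(0))@vx
        A=onz(n,pts.mean(0)+vx*t.min(),.238);B=onz(n,pts.mean(0)+vx*t.max(),.238)
        print(n,"handle",st,c,onz(n,c,.238),A,B,np.linalg.norm(A-B),np.degrees(np.arctan2(*(A-B)[1::-1])))
E
```

```text
top green [314 178   4   1   4] [315.5 178. ] [ 0.528  -0.2303  0.212 ]
top dial (537.3287353515625, -175.11248779296875) (148.67153930664062, 150.78939819335938)
top knob [291 167  17  17 193] [299.4197 174.7772] [ 0.5345 -0.1747  0.23  ]
top knob [270 202  57   3 137] [300.7883 203.1971] [ 0.4409 -0.1774  0.23  ]
top handle [222 138   3  29  68] [223.2059 150.5294] [0.612  0.0745 0.238 ] [0.6547 0.0765 0.238 ] [0.5599 0.072  0.238 ] 0.09487664417919228 2.710339862605485
scene dial (538.7291259765625, -173.8534698486328) (147.3454132080078, 149.57664489746094)
scene handle [233 207  21  18  49] [242.8367 214.9184] [0.6195 0.0783 0.238 ] [0.5748 0.077  0.238 ] [0.6671 0.0798 0.238 ] 0.09235617976960671 -178.26082643840212
```

```bash
python3 - <<'E'
from h import *
C=np.array([.538,-.1745])
for n,(y0,y1,x0,x1) in(("top",(150,205,270,332)),("scene",(138,180,195,242))):
    im=np.load(f"{n}0.npy");i=im.astype(int)
    e=i[...,1]-np.maximum(i[...,0],i[...,2]); m=np.zeros(e.shape,bool);m[y0:y1,x0:x1]=(e>25)[y0:y1,x0:x1]
    for st,c,mm in comps(m):
        ys,xs=np.nonzero(mm);w=e[mm];c=np.array([(xs*w).sum(),(ys*w).sum()])/w.sum();X=onz(n,c,.212);v=X[:2]-C
        print(n,"green",st[4],X,np.linalg.norm(v),"ang",np.degrees(np.arctan2(v[1],v[0])),"yaw",np.degrees(np.arctan2(v[1],v[0]))+102.1)
# unwrap of the dial top view at z=.216 (skirt) and z=.248 (knob top)
im=np.load("top0.npy")
for n in("top","scene"):
  im=np.load(f"{n}0.npy");g=im.min(2).astype(np.float32)
  for z,r0,r1 in((.248,3,18),(.218,23,31),(.212,40,52)):
    prof=[]
    for a in range(0,360,5):
        q=[proj(n,[C[0]+r/1000*np.cos(np.radians(a)),C[1]+r/1000*np.sin(np.radians(a)),z]) for r in np.linspace(r0,r1,8)]
        q=np.array(q,np.float32);prof.append(cv2.remap(g,q[:,0].copy(),q[:,1].copy(),cv2.INTER_LINEAR).mean())
    print(n,z,np.array(prof).astype(int).tolist())
# lip edges of the well, top view: front bright rail
im=np.load("top0.npy");g=cv2.cvtColor(im,cv2.COLOR_RGB2GRAY)
print(g[194:215,[120,150,180,210,240]].T)
E
```

```text
top green 29 [ 0.5273 -0.2334  0.212 ] 0.05988193591043229 ang -100.27891073214722 yaw 1.82108926785277
scene green 16 [ 0.5286 -0.2315  0.212 ] 0.05774711094771816 ang -99.32200657106834 yaw 2.7779934289316515
top 0.248 [36, 37, 38, 38, 38, 38, 37, 37, 39, 40, 41, 43, 45, 48, 51, 54, 56, 58, 64, 70, 78, 87, 96, 105, 113, 117, 119, 117, 111, 104, 94, 83, 73, 65, 59, 54, 50, 47, 43, 40, 38, 37, 36, 35, 34, 33, 32, 31, 31, 31, 31, 30, 29, 29, 30, 32, 32, 32, 32, 33, 34, 35, 35, 35, 35, 36, 36, 37, 37, 37, 37, 37]
top 0.218 [74, 73, 72, 70, 70, 72, 73, 72, 71, 68, 67, 65, 63, 64, 65, 63, 59, 58, 56, 55, 52, 56, 65, 77, 96, 114, 121, 111, 89, 67, 53, 48, 46, 46, 46, 45, 45, 45, 45, 45, 47, 47, 43, 45, 45, 44, 41, 40, 41, 44, 44, 44, 46, 44, 45, 49, 54, 61, 67, 68, 67, 66, 65, 66, 67, 67, 68, 69, 70, 69, 70, 73]
top 0.212 [145, 146, 160, 164, 164, 159, 145, 143, 158, 165, 165, 160, 145, 145, 159, 165, 164, 158, 143, 143, 159, 165, 164, 160, 145, 145, 159, 163, 162, 147, 117, 125, 154, 164, 166, 166, 166, 166, 166, 166, 165, 157, 144, 147, 161, 165, 164, 157, 141, 142, 147, 131, 118, 127, 
[... 851 characters left out ...]
181, 177, 167, 157, 163, 175, 178, 170, 152, 137, 146, 168, 182, 185, 184, 185, 185, 186, 186, 183, 173, 155, 151, 162, 169, 163, 152, 138, 136, 146, 141, 128, 130, 138, 148, 165, 177, 179, 174, 164, 158, 167, 176, 180, 172, 161, 159, 168, 177, 178, 173]
[[134 134 134 135 132 126 105  99 132 158 156 140 132 103  73  62  64  66
   76  86  92]
 [170 172 169 168 164 145 113 126 154 154 139 133 108  76  62  65  67  59
   57  61  62]
 [166 164 161 148 118  95 126 155 154 141 131 111  80  64  56  62  56  59
   58  61  62]
 [154 151 139 114  93 123 155 154 141 130 115  83  63  62  61  61  58  59
   63  59  65]
 [125 119  99  86 123 155 157 140 132 113  84  66  63  61  63  57  61  64
   63  65  63]]
```

```bash
cat >> h.py <<'E'
from scipy.spatial.transform import Rotation as Ro
def delta(X,phi=None):
    o=robot.get_obs();R=Ro.from_quat(o["tool_rot"]).as_matrix();d=R.T@(np.asarray(X)-o["position"])*100
    a=np.arctan2(R[1,0],R[0,0]); r=None if phi is None else -((phi-a+np.pi)%(2*np.pi)-np.pi)
    print("pos",o["position"],"phi",a,"q",o["q"],"tilt",R[:,1],"shift cm",d,"ry",r,"ft",o["ft_force"],"w",o["grip_width"],"t",o["time"])
E
python3 -c "
from h import *
delta([.538,-.1745,.32],1.686)"
```

```text
pos [ 0.2357 -0.5782  0.2467] phi -1.1840034920740927 q [-1.3625  0.5284  1.4337 -0.      1.1814 -0.1785] tilt [-0.0004  0.0019 -1.    ] shift cm [-25.9995  -7.2691  43.2331] ry -2.870003492074092 ft [ 0.4982 -0.2899  0.7584] w 0.08698935135025405 t 0.1
```

Emit:
{"name": "carry_out", "arguments": {
  "moves": [
    [1,0,-5,0,0,0,0],
    [1,0,-7.3,0,0,0,0],
    [1,-6.5,-7.3,10.8,0,-0.4,0],
    [1,-13,-7.3,21.6,0,-0.8,0],
    [1,-19.5,-7.3,32.4,0,-1.0,0],
    [1,-26,-7.3,43.2,0,-1.2,0],
    [1,-26,-7.3,43.2,0,-1.43,0],
    [1,-26,-7.3,43.2,0,-1.43,0],
    [1,-26,-7.3,43.2,0,-1.43,0],
    [1,-26,-7.3,43.2,0,-1.43,0],
    [1,-26,-7.3,43.2,0,-1.43,0],
    [1,-26,-7.3,43.2,0,-1.43,0],
    [1,-26,-7.3,43.2,0,-1.43,0],
    [1,-26,-7.3,43.2,0,-1.43,0],
    [1,-26,-7.3,43.2,0,-1.43,0]
  ]
}}

```text
time: 1.6
position: [0.5371, -0.1757, 0.3201]
tool_rot: [0.702, 0.086, -0.087, -0.702]
ft_force: [0.4, -0.2, 0.3]
grip_width: 0.0871
```

```bash
python3 -c "
from h import *
delta([.538,-.1745,.32],1.686)"
```

```text
pos [ 0.5371 -0.1757  0.3201] phi 0.2451723750532758 q [-0.5134  0.3691  1.4935 -0.0008  1.2799 -0.7583] tilt [-0.0013 -0.0002 -1.    ] shift cm [0.1119 0.0148 0.0924] ry -1.4408276249467242 ft [ 0.3869 -0.1839  0.268 ] w 0.0871435899805575 t 1.6
```

Emit:
{"name": "carry_out", "arguments": {
  "moves": [
    [1,0.1,0,0.1,0,-0.15,0],
    [1,0.1,0,0.1,0,-0.3,0],
    [1,0.1,0,0.1,0,-0.45,0],
    [1,0.1,0,0.1,0,-0.6,0],
    [1,0.1,0,0.1,0,-0.75,0],
    [1,0.1,0,0.1,0,-0.9,0],
    [1,0.1,0,0.1,0,-1.05,0],
    [1,0.1,0,0.1,0,-1.2,0],
    [1,0.1,0,0.1,0,-1.25,0],
    [1,0.1,0,0.1,0,-1.25,0],
    [1,0.1,0,0.1,0,-1.25,0],
    [1,0.1,0,0.1,0,-1.25,0],
    [1,0.1,0,0.1,0,-1.25,0]
  ]
}}

```text
time: 2.9
position: [0.5383, -0.1742, 0.3205]
tool_rot: [-0.519, -0.481, 0.481, 0.519]
ft_force: [-0.7, 0.6, 0.5]
grip_width: 0.0867
```

```bash
python3 -c "
from h import *
delta([.538,-.1745,.247])
im=robot.camera('scene');cv2.imwrite('pics/s1.png',cv2.resize(im[110:250,140:300,::-1],None,fx=4,fy=4,interpolation=cv2.INTER_CUBIC))"
```

```text
pos [ 0.5383 -0.1742  0.3205] phi 1.4947451271750354 q [-0.5104  0.3693  1.4921 -0.      1.2803 -2.0052] tilt [-0.0001  0.     -1.    ] shift cm [-0.0319  7.3531  0.0278] ry None ft [-0.7242  0.6069  0.5469] w 0.08672399334940221 t 2.9
```

View pics/s1.png

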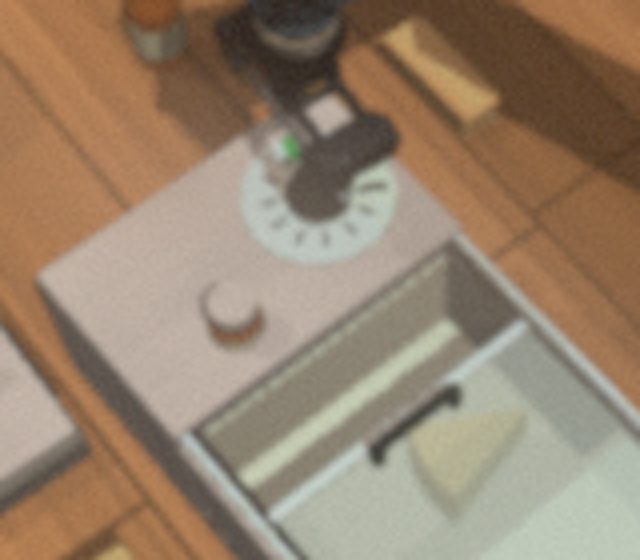

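The picture shows the gripper over the knob at about (320,180), with a finger on each side in y. I'll go down and grip.

Emit:
{"name": "carry_out", "arguments": {
  "moves": [
    [1,0,3,0,0,0,0],
    [1,0,5,0,0,0,0],
    [1,0,6.5,0,0,0,0],
    [1,0,7.2,0,0,0,0],
    [1,0,7.2,0,0,0,0],
    [1,0,7.2,0,0,0,0],
    [0,0,7.2,0,0,0,0],
    [0,0,7.2,0,0,0,0],
    [0,0,7.2,0,0,0,0],
    [0,0,7.2,0,0,0,0],
    [0,0,7.2,0,0,0,0],
    [0,0,7.2,0,0,0,0],
    [0,0,7.2,0,0,0,0],
    [0,0,7.2,0,0,0,0]
  ],
  "force": 12
}}

```text
time: 4.35
position: [0.5384, -0.1761, 0.2486]
tool_rot: [0.519, 0.48, -0.482, -0.517]
ft_force: [-0.2, -4.0, -1.3]
grip_width: 0.0418
```

Emit:
{"name": "carry_out", "arguments": {
  "moves": [
    [0,-0.2,0,0,0,0,0],
    [0,-0.2,0,0,0,0.1,0],
    [0,-0.2,0,0,0,0.2,0],
    [0,-0.2,0,0,0,0.3,0],
    [0,-0.2,0,0,0,0.4,0],
    [0,-0.2,0,0,0,0.5,0],
    [0,-0.2,0,0,0,0.6,0],
    [0,-0.2,0,0,0,0.7,0],
    [0,-0.2,0,0,0,0.8,0],
    [0,-0.2,0,0,0,0.9,0],
    [0,-0.2,0,0,0,1.0,0],
    [0,-0.2,0,0,0,1.0,0],
    [0,-0.2,0,0,0,1.0,0]
  ]
}}

```text
time: 5.65
position: [0.5376, -0.1773, 0.2486]
tool_rot: [0.686, 0.173, -0.174, -0.685]
ft_force: [-2.6, -4.7, -0.0]
grip_width: 0.0416
```

```bash
python3 -c "
from h import *
delta([.538,-.1765,.248])
print(robot.get_obs()['moment'])
im=robot.camera('scene');cv2.imwrite('pics/s2.png',cv2.resize(im[110:250,140:300,::-1],None,fx=4,fy=4,interpolation=cv2.INTER_CUBIC))"
```

```text
pos [ 0.5376 -0.1773  0.2486] phi 0.49605346924674204 q [-0.5143  0.4472  1.5809 -0.0036  1.1137 -1.0088] tilt [-0.0017 -0.0027 -1.    ] shift cm [0.0704 0.063  0.0544] ry None ft [-2.6429 -4.735  -0.0309] w 0.04160670471385875 t 5.65
[-0.7028  0.2393 -0.0471]
```

View pics/s2.png

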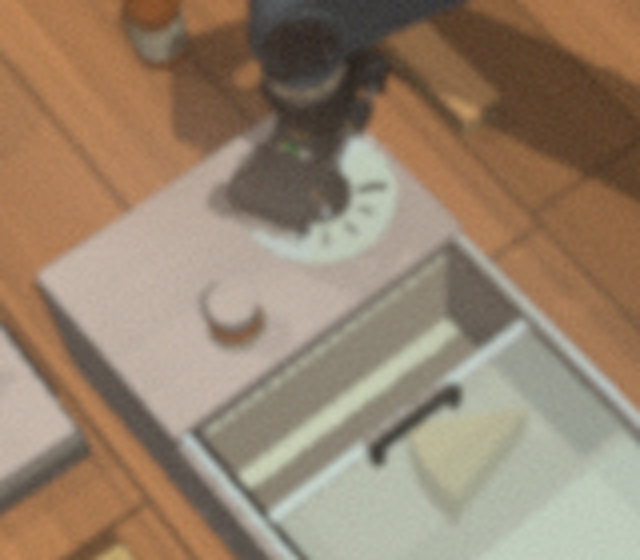

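Emit:
{"name": "carry_out", "arguments": {
  "moves": [
    [0,-0.1,0,-0.1,0,0.1,0],
    [0,-0.1,0,-0.1,0,0.2,0],
    [0,-0.1,0,-0.1,0,0.3,0],
    [0,-0.1,0,-0.1,0,0.4,0],
    [0,-0.1,0,-0.1,0,0.5,0],
    [0,-0.1,0,-0.1,0,0.6,0],
    [0,-0.1,0,-0.1,0,0.7,0],
    [0,-0.1,0,-0.1,0,0.8,0],
    [0,-0.1,0,-0.1,0,0.9,0],
    [0,-0.1,0,-0.1,0,1.0,0],
    [0,-0.1,0,-0.1,0,1.1,0],
    [0,-0.1,0,-0.1,0,1.2,0],
    [0,-0.1,0,-0.1,0,1.3,0],
    [0,-0.1,0,-0.1,0,1.4,0],
    [0,-0.1,0,-0.1,0,1.5,0],
    [0,-0.1,0,-0.1,0,1.5,0]
  ]
}}

```text
time: 7.3
position: [0.5358, -0.177, 0.2486]
tool_rot: [0.62, -0.342, 0.339, -0.619]
ft_force: [-5.3, -1.4, 4.3]
grip_width: 0.0415
```

Emit:
{"name": "carry_out", "arguments": {
  "moves": [
    [0,0,0,0,0,0.1,0],
    [0,0,0,0,0,0.2,0],
    [0,0,0,0,0,0.3,0],
    [0,0,0,0,0,0.4,0],
    [0,0,0,0,0,0.5,0],
    [0,0,0,0,0,0.6,0],
    [0,0,0,0,0,0.7,0],
    [0,0,0,0,0,0.8,0],
    [0,0,0,0,0,0.9,0],
    [0,0,0,0,0,1.0,0],
    [0,0,0,0,0,1.1,0],
    [0,0,0,0,0,1.2,0],
    [0,0,0,0,0,1.3,0],
    [0,0,0,0,0,1.4,0],
    [0,0,0,0,0,1.5,0],
    [0,0,0,0,0,1.5,0],
    [0,0,0,0,0,1.5,0]
  ]
}}

```text
time: 9.0
position: [0.5361, -0.1751, 0.2486]
tool_rot: [-0.223, 0.673, -0.67, 0.221]
ft_force: [-3.7, 3.7, 4.8]
grip_width: 0.0418
```

```bash
python3 -c "
from h import *
delta([.538,-.1765,.248])
for n,(a,b,c,d) in(('scene',(110,250,140,300)),('top',(140,220,250,340))):
  im=robot.camera(n);cv2.imwrite(f'pics/{n}3.png',cv2.resize(im[a:b,c:d,::-1],None,fx=4,fy=4,interpolation=cv2.INTER_CUBIC))"
```

```text
pos [ 0.5361 -0.1751  0.2486] phi -2.504143462797868 q [-0.5146  0.4461  1.5829  0.0017  1.1186  1.9888] tilt [-0.0045  0.0043 -1.    ] shift cm [-0.0734  0.0572  0.2255] ry None ft [-3.7485  3.6633  4.7664] w 0.041800037697176606 t 9.0
```

View pics/scene3.png

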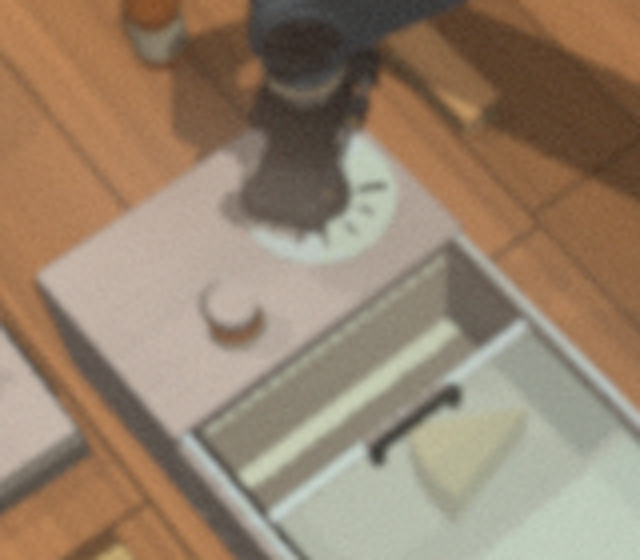

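View pics/top3.png

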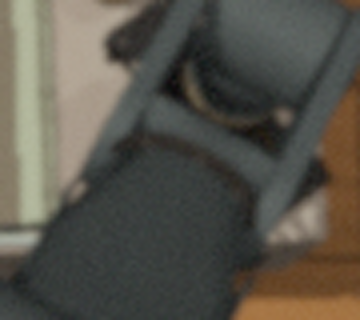

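The arm hides the dial in both views: in the scene crop the gripper covers (300,190), and the top crop shows only the arm. The wrist turned 4.00 rad. I'll release, lift and move towards the cover handle to clear the view.

Emit:
{"name": "carry_out", "arguments": {
  "moves": [
    [0.8,0,0,0,0,0,0],
    [0.8,0,0,0,0,0,0],
    [0.8,0,0,0,0,0,0],
    [0.8,0,0,0,0,0,0],
    [0.8,0,0,0,0,0,0],
    [0.8,0,-3,0,0,0,0],
    [0.8,0,-6,0,0,0,0],
    [0.8,0,-8,0,0,0,0],
    [0.8,0,-8,0,0,0,0],
    [0.8,0,-8,0,0,0,0]
  ]
}}

```text
time: 10.1
position: [0.5378, -0.1771, 0.3283]
tool_rot: [-0.222, 0.671, -0.671, 0.222]
ft_force: [0.3, 0.2, -0.2]
grip_width: 0.0696
```

```bash
python3 -c "
from h import *
delta([.614,.076,.33],-1.57+.038)"
```

```text
pos [ 0.5378 -0.1771  0.3283] phi -2.504046082746356 q [-0.5155  0.3626  1.4804  0.      1.2986  1.9886] tilt [-0.  0. -1.] shift cm [-21.1908  -0.1706 -15.7995] ry -0.9720460827463562 ft [ 0.3404  0.1591 -0.1993] w 0.06964802500565653 t 10.1
```

Emit:
{"name": "carry_out", "arguments": {
  "moves": [
    [0.8,-3.5,0,-2.6,0,-0.1,0],
    [0.8,-7,0,-5.3,0,-0.2,0],
    [0.8,-10.6,0,-7.9,0,-0.3,0],
    [0.8,-14.1,0,-10.5,0,-0.45,0],
    [0.8,-17.6,0,-13.1,0,-0.6,0],
    [0.8,-21.2,0,-15.8,0,-0.7,0],
    [0.8,-21.2,0,-15.8,0,-0.85,0],
    [0.8,-21.2,0,-15.8,0,-0.97,0],
    [0.8,-21.2,0,-15.8,0,-0.97,0],
    [0.8,-21.2,0,-15.8,0,-0.97,0],
    [0.8,-21.2,0,-15.8,0,-0.97,0]
  ]
}}

```text
time: 11.2
position: [0.6139, 0.0756, 0.3277]
tool_rot: [0.509, -0.492, 0.491, -0.508]
ft_force: [0.5, 0.3, 0.3]
grip_width: 0.0696
```

```bash
python3 -c "
from h import *
delta([.614,.076,.241],-1.532)
for n,(a,b,c,d) in(('scene',(110,250,140,300)),('top',(110,220,200,340))):
  im=robot.camera(n);np.save(n+'4.npy',im);cv2.imwrite(f'pics/{n}4.png',cv2.resize(im[a:b,c:d,::-1],None,fx=4,fy=4,interpolation=cv2.INTER_CUBIC))"
```

```text
pos [0.6139 0.0756 0.3277] phi -1.536406490714766 q [-0.058   0.4427  1.3495  0.      1.3509  1.4784] tilt [-0.0015  0.0001 -1.    ] shift cm [-0.0408  8.6727  0.0213] ry -0.004406490714766065 ft [0.4958 0.2529 0.2688] w 0.0695798036485981 t 11.2
```

View pics/scene4.png

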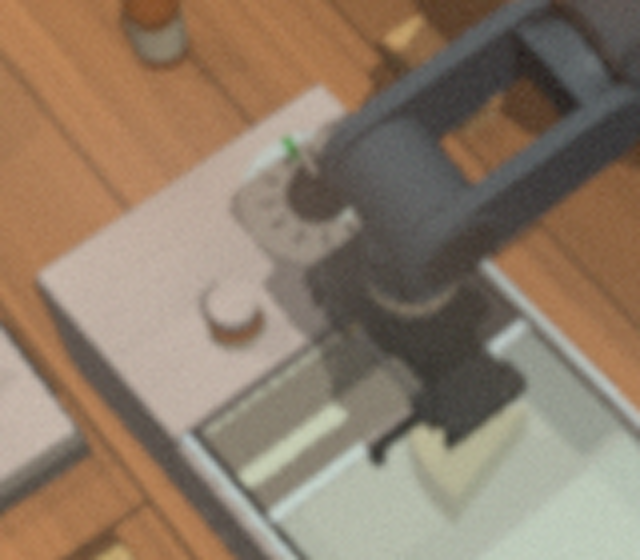

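View pics/top4.png

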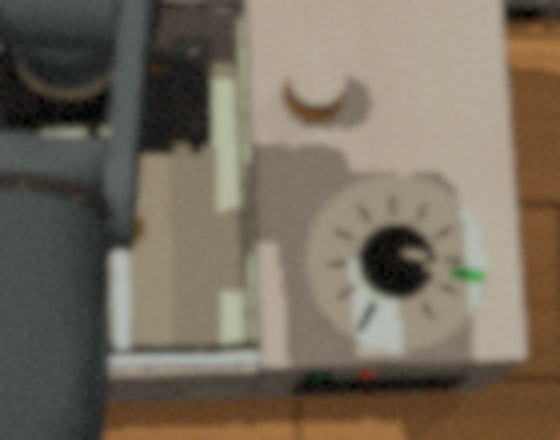

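```bash
cat > prof.py <<'E'
from h import *
def prof(n,f):
  im=np.load(f);g=im.min(2).astype(np.float32)
  for C in([.538,-.1745],[.537,-.1765]):
   for z,r0,r1 in((.248,4,18),(.218,23,31)):
    A=np.arange(-180,40,5);pr=[]
    for a in A:
        q=np.array([proj(n,[C[0]+r/1000*np.cos(np.radians(a)),C[1]+r/1000*np.sin(np.radians(a)),z]) for r in np.linspace(r0,r1,8)],np.float32)
        pr.append(cv2.remap(g,q[:,0].copy(),q[:,1].copy(),cv2.INTER_LINEAR).mean())
    print(n,C,z,[(int(a),int(p)) for a,p in zip(A,pr) if -150<=a<=-60])
E
python3 -c "
from prof import *
prof('top','top4.npy')
im=np.load('top4.npy');cv2.imwrite('pics/k4.png',cv2.resize(im[155:195,280:325,::-1],None,fx=14,fy=14,interpolation=cv2.INTER_CUBIC))"
```

```text
top [0.538, -0.1745] 0.248 [(-150, 42), (-145, 46), (-140, 50), (-135, 55), (-130, 63), (-125, 72), (-120, 81), (-115, 88), (-110, 94), (-105, 97), (-100, 97), (-95, 94), (-90, 87), (-85, 81), (-80, 74), (-75, 67), (-70, 60), (-65, 54), (-60, 49)]
top [0.538, -0.1745] 0.218 [(-150, 40), (-145, 43), (-140, 45), (-135, 46), (-130, 47), (-125, 48), (-120, 53), (-115, 63), (-110, 79), (-105, 92), (-100, 96), (-95, 91), (-90, 85), (-85, 82), (-80, 82), (-75, 80), (-70, 73), (-65, 66), (-60, 61)]
top [0.537, -0.1765] 0.248 [(-150, 42), (-145, 45), (-140, 49), (-135, 56), (-130, 64), (-125, 73), (-120, 80), (-115, 87), (-110, 92), (-105, 95), (-100, 97), (-95, 97), (-90, 93), (-85, 87), (-80, 81), (-75, 75), (-70, 69), (-65, 64), (-60, 59)]
top [0.537, -0.1765] 0.218 [(-150, 56), (-145, 59), (-140, 61), (-135, 63), (-130, 64), (-125, 64), (-120, 68), (-115, 76), (-110, 88), (-105, 101), (-100, 105), (-95, 100), (-90, 92), (-85, 86), (-80, 84), (-75, 85), (-70, 81), (-65, 76), (-60, 71)]
```

View pics/k4.png

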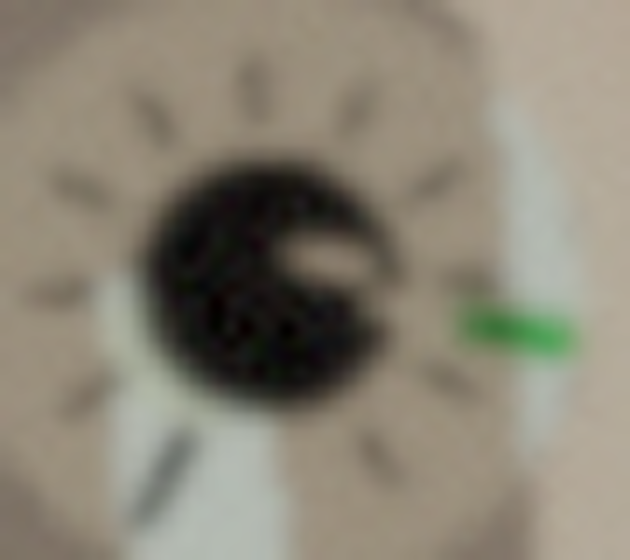

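Emit:
{"name": "carry_out", "arguments": {
  "moves": [
    [0.8,0,3,0,0,0,0],
    [0.8,0,6,0,0,0,0],
    [0.8,0,8,0,0,0,0],
    [0.8,0,8.6,0,0,0,0],
    [0.8,0,8.6,0,0,0,0],
    [0,0,8.6,0,0,0,0],
    [0,0,8.6,0,0,0,0],
    [0,0,8.6,0,0,0,0],
    [0,0,8.6,0,0,0,0],
    [0,0,8.6,0,0,0,0],
    [0,0,8.6,0,0,0,0],
    [0,0,8.6,0,0,0,0],
    [0,0,8.6,0,0,0,0],
    [0,0,8.6,0,0,0,0]
  ],
  "force": 15
}}

```text
time: 12.7
position: [0.6143, 0.0753, 0.2425]
tool_rot: [0.509, -0.49, 0.491, -0.509]
ft_force: [-0.9, -2.3, -0.2]
grip_width: 0.0117
```

Close-up: the pointer line at about (340,258) aims at the green stripe at (520,332), around -101° against -100°. The bar is gripped at 11.7 mm, so I'll pull the cover shut.

Emit:
{"name": "carry_out", "arguments": {
  "moves": [
    [0,0.5,0,0,0,0,0],
    [0,1.3,0,0,0,0,0],
    [0,2.3,0,0,0,0,0],
    [0,3.3,0,0,0,0,0],
    [0,4.3,0,0,0,0,0],
    [0,5.3,0,0,0,0,0],
    [0,6.3,0,0,0,0,0],
    [0,7.3,0,0,0,0,0],
    [0,8.3,0,0,0,0,0],
    [0,9.1,0,0,0,0,0],
    [0,9.8,0,0,0,0,0],
    [0,10.3,0,0,0,0,0],
    [0,10.6,0,0,0,0,0],
    [0,10.9,0,0,0,0,0],
    [0,11.2,0,0,0,0,0],
    [0,11.2,0,0,0,0,0]
  ]
}}

```text
time: 14.3
position: [0.6183, -0.0332, 0.2425]
tool_rot: [-0.508, 0.492, -0.489, 0.51]
ft_force: [0.2, 10.4, 0.6]
grip_width: 0.0117
```

Emit:
{"name": "carry_out", "arguments": {
  "moves": [
    [0,0.3,0,0,0,0,0],
    [0,0.5,0,0,0,0,0],
    [0,0.5,0,0,0,0,0]
  ]
}}

```text
time: 14.6
position: [0.6183, -0.0334, 0.2424]
tool_rot: [-0.505, 0.494, -0.487, 0.513]
ft_force: [1.7, 20.3, 0.6]
grip_width: 0.0118
```

It's hard against the stop: the force doubled and the tool didn't move. I'll ease off, release and go back up.

Emit:
{"name": "carry_out", "arguments": {
  "moves": [
    [0,-0.3,0,0,0,0,0],
    [0,-0.7,0,0,0,0,0],
    [0.4,-0.7,0,0,0,0,0],
    [0.4,-0.7,0,0,0,0,0],
    [0.4,-0.7,0,0,0,0,0],
    [0.4,-0.7,0,0,0,0,0],
    [0.4,-0.7,-4,0,0,0,0],
    [0.4,-0.7,-8,0,0,0,0],
    [0.4,-0.7,-10,0,0,0,0],
    [0.4,-4,-12,0,0,0,0],
    [0.4,-9,-12,0,0,0,0],
    [0.4,-14,-12,0,0,0,0],
    [0.4,-18,-12,0,0,0,0],
    [0.4,-22,-12,0,0,0,0],
    [0.4,-22,-12,0,0,0,0],
    [0.4,-22,-12,0,0,0,0]
  ]
}}

```text
time: 16.2
position: [0.6102, 0.1794, 0.3624]
tool_rot: [0.51, -0.49, 0.49, -0.509]
ft_force: [0.4, 0.0, 0.6]
grip_width: 0.0348
```

```bash
python3 -c "
from prof import *
delta([.614,.076,.241])
for n,(a,b,c,d) in(('scene',(110,250,140,300)),('top',(110,220,200,340))):
  im=robot.camera(n);np.save(n+'5.npy',im);cv2.imwrite(f'pics/{n}5.png',cv2.resize(im[a:b,c:d,::-1],None,fx=4,fy=4,interpolation=cv2.INTER_CUBIC))
prof('top','top5.npy')
d=np.abs(np.load('top5.npy').astype(int)-np.load('top0.npy'))"
```

```text
pos [0.6102 0.1794 0.3624] phi -1.5322181882076766 q [ 0.1109  0.4433  1.2537 -0.0009  1.4449  1.6433] tilt [-0.0002 -0.0009 -1.    ] shift cm [10.3369 12.1513 -0.0214] ry None ft [0.4254 0.0091 0.6084] w 0.03476090470139184 t 16.2
top [0.538, -0.1745] 0.248 [(-150, 57), (-145, 63), (-140, 70), (-135, 79), (-130, 90), (-125, 101), (-120, 111), (-115, 120), (-110, 125), (-105, 129), (-100, 129), (-95, 126), (-90, 119), (-85, 112), (-80, 103), (-75, 93), (-70, 84), (-65, 77), (-60, 71)]
top [0.538, -0.1745] 0.218 [(-150, 51), (-145, 52), (-140, 50), (-135, 48), (-130, 47), (-125, 47), (-120, 51), (-115, 61), (-110, 77), (-105, 91), (-100, 96), (-95, 98), (-90, 98), (-85, 99), (-80, 101), (-75, 101), (-70, 98), (-65, 92), (-60, 85)]
top [0.537, -0.1765] 0.248 [(-150, 54), (-145, 60), (-140, 67), (-135, 77), (-130, 87), (-125, 98), (-120, 108), (-115, 115), (-110, 121), (-105, 126), (-100, 127), (-95, 128), (-90, 123), (-85, 117), (-80, 111), (-75, 104), (-70, 95), (-65, 88), (-60, 82)]
top [0.537, -0.1765] 0.218 [(-150, 72), (-145, 74), (-140, 71), (-135, 68), (-130, 67), (-125, 66), (-120, 68), (-115, 75), (-110, 87), (-105, 100), (-100, 103), (-95, 103), (-90, 100), (-85, 96), (-80, 99), (-75, 103), (-70, 103), (-65, 103), (-60, 98)]
```

View pics/scene5.png

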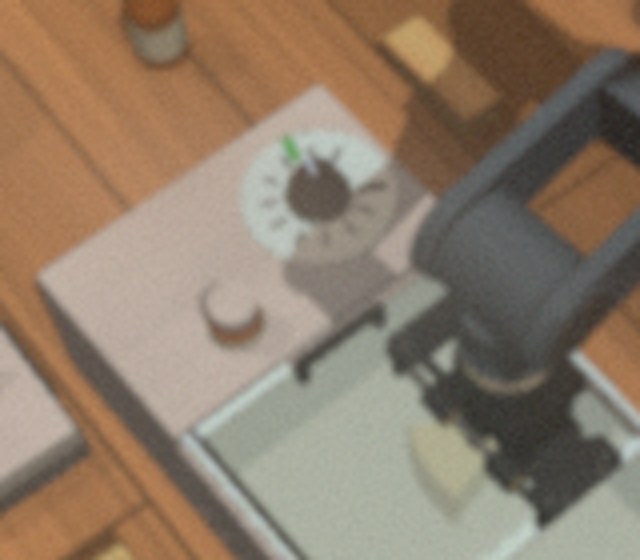

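View pics/top5.png

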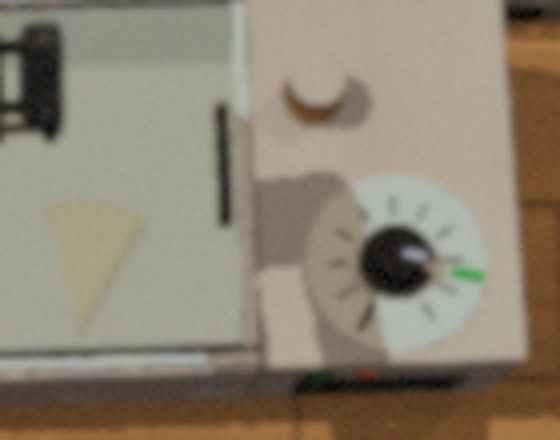

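```bash
python3 -c "
from prof import *
prof('scene','scene5.npy')
im=np.load('scene5.npy');cv2.imwrite('pics/k5s.png',cv2.resize(im[138:180,195:242,::-1],None,fx=14,fy=14,interpolation=cv2.INTER_CUBIC))
# expected tip pixel (z .217, r 30mm) for various pointer joint values
a=np.degrees(0)
for j in(4.2,4.3,4.4,4.5,4.6):
  w=np.radians(152.2)-j;C=np.array([.5375,-.1755]);print(j,[(n,np.round(proj(n,[*(C+.030*np.array([np.cos(w),np.sin(w)])),.217]),1)) for n in('scene','top')])
"
```

```text
scene [0.538, -0.1745] 0.248 [(-150, 102), (-145, 106), (-140, 108), (-135, 111), (-130, 113), (-125, 118), (-120, 123), (-115, 129), (-110, 134), (-105, 139), (-100, 142), (-95, 143), (-90, 141), (-85, 139), (-80, 134), (-75, 130), (-70, 124), (-65, 118), (-60, 112)]
scene [0.538, -0.1745] 0.218 [(-150, 87), (-145, 82), (-140, 80), (-135, 80), (-130, 90), (-125, 104), (-120, 122), (-115, 135), (-110, 138), (-105, 128), (-100, 111), (-95, 95), (-90, 87), (-85, 87), (-80, 90), (-75, 93), (-70, 94), (-65, 98), (-60, 100)]
scene [0.537, -0.1765] 0.248 [(-150, 112), (-145, 115), (-140, 116), (-135, 117), (-130, 121), (-125, 123), (-120, 127), (-115, 131), (-110, 137), (-105, 141), (-100, 145), (-95, 147), (-90, 146), (-85, 144), (-80, 141), (-75, 137), (-70, 133), (-65, 128), (-60, 123)]
scene [0.537, -0.1765] 0.218 [(-150, 93), (-145, 88), (-140, 86), (-135, 86), (-130, 94), (-125, 106), (-120, 124), (-115, 137), (-110, 142), (-105, 135), (-100, 121), (-95, 105), (-90, 96), (-85, 95), (-80, 97), (-75, 101), (-70, 103), (-65, 104), (-60, 107)]
4.2 [('scene', array([214.3, 152. ])), ('top', array([308.2, 174.6]))]
4.3 [('scene', array([214.9, 151.6])), ('top', array([308.2, 175.5]))]
4.4 [('scene', array([215.6, 151.3])), ('top', array([308.1, 176.3]))]
4.5 [('scene', array([216.3, 151. ])), ('top', array([307.9, 177.2]))]
4.6 [('scene', array([217.1, 150.8])), ('top', array([307.6, 178.1]))]
```

View pics/k5s.png

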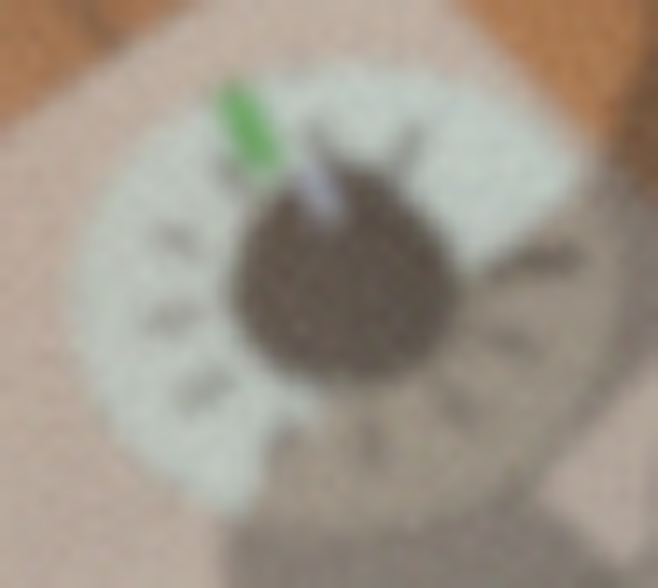

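```bash
python3 -c "
from h import *
# line direction on the knob top, from centroid/principal axis of whitish-blue pixels rectified to z=.248
for n,f in(('top','top5.npy'),('scene','scene5.npy'),('top','top0.npy'),('scene','scene0.npy')):
  im=np.load(f).astype(np.float32)
  s=0.25;N=121;best=[]
  C=np.array([.5375,-.1755])
  gx,gy=np.meshgrid((np.arange(N)-60)*.00035,(np.arange(N)-60)*.00035)
  uv=np.array([proj(n,[C[0]+a,C[1]+b,.248]) for a,b in zip(gx.ravel(),gy.ravel())],np.float32).reshape(N,N,2)
  R=cv2.remap(im,uv[...,0].copy(),uv[...,1].copy(),cv2.INTER_LINEAR)
  r=np.hypot(gx,gy); v=R.min(2); w=np.where(r<.0185,v-np.median(v[r<.0185])-15,0).clip(0)
  mx,my=(w*gx).sum()/w.sum(),(w*gy).sum()/w.sum()
  cv=np.cov(np.c_[gx.ravel(),gy.ravel()].T,aweights=w.ravel());e,V=np.linalg.eigh(cv);d=V[:,1];d=d*np.sign(d@[mx,my])
  print(n,f,'centroid mm',mx*1e3,my*1e3,'axis deg',np.degrees(np.arctan2(d[1],d[0])),'centroid deg',np.degrees(np.arctan2(my,mx)),'elong',(e[1]/e[0])**.5)
print([ (n,proj(n,[.5375,-.1755,.248])) for n in('top','scene')])
"
```

```text
top top5.npy centroid mm -1.1177601967776163 -9.07801183847551 axis deg -104.15061061523154 centroid deg -97.01940167947286 elong 1.197887139876451
scene scene5.npy centroid mm -3.3668103526384687 -10.515881347686552 axis deg -25.80992931301608 centroid deg -107.75321327031205 elong 1.5077951607125473
top top0.npy centroid mm -4.942808385434029 7.8517149244323825 axis deg 134.7459776568826 centroid deg 122.19121890848653 elong 1.9082868156999302
scene scene0.npy centroid mm -6.958855140992753 0.6340075309404921 axis deg 85.73885779778347 centroid deg 174.7942667788672 elong 1.669952486562052
[('top', array([300.427 , 172.6347])), ('scene', array([218.6053, 152.7436]))]
```

The cover's end is against the compartment, with the handle at about (223,165) in the top crop. The pointer measures about -102°, against -100° for the green mark. Nothing else has moved and the tool is free, so I'm handing in.

```bash
python3 -c "
from rig import robot
print(robot.hand_in())"
```

```text
the job is handed in; nothing more can be done
None
```

I turned the thermostat up to the green mark, pulled the cover shut and handed the job in after about 16 s of the 72 s. No verdict was reported.

- **Thermostat:** I took the knob once and turned it clockwise 4.00 rad. The task expected a second grip, but the wrist had enough range for one.
    - **Top camera:** direct readings after release put the pointer at about -100° to -103°. Combining the before and after pictures with the known turn gives about -102°. The mark is at about -100°, so the joint should be near 4.43 (allowed 4.26 to 4.54).
    - **Disagreement:** rougher line fits on the knob top spread further, from -97° to -108°. The scene camera sees the pointer poorly because the knob hides its skirt on that side; its reading at skirt height was about -110°, which I set aside as unreliable.
- **Cover:** I gripped the handle bar and pulled it about 108 mm to the stop. Pulling 5 mm further doubled the force from 10 to 20 N with no movement. The last picture shows the cover against the machine compartment.
- **Other things:** I saw no change to the jar or wedge in the last pictures. I only checked the others by eye in those partial views, not by measurement. The gripper was released and clear above the well, with almost no force on it.

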